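# Roll-check the copier's feed rollers

## Task

Take the wooden hand block by its grip and use its flat sole to roll each feed roller across the sprung plate, the left one first (as the robot sees it), then the middle, then the right, each for more than a quarter turn. Go slowly and press lightly, about 3 to 6 N, giving way when the block is lifted: more than 10 N marks the soft rubber. Feel which one of the three rocks the block; set the block back down upright on the desk and put that roller in the grey reject tray. Leave the two good rollers on the plate and the other desk things where they are.

Things in the scene. Friction and masses are not known exactly. Their poses are not given: they have to be found in the camera images.
- stand: roll-check stand fixed to the desk, 190 x 275 mm. Origin on the desk under its centre; x is the rolling direction (away from the robot), y runs along the rollers, z up. It carries the plate; rollers lie in three lanes at y = +85 (left), 0 and -85 mm, at x between -50 and -20 mm
- plate: flat aluminium plate 180 x 270 mm on springs over the stand, with a lip 5 mm high and 5 mm wide along its near and far edges (x = +-87 mm). Origin at the centre of its underside, 35 mm above the desk; its flat top is 10 mm higher, 45 mm above the desk unpressed. It starts to sink at about 2 N of pressing and then gives 1 mm per 5 N; the stop is 6 mm down
- roller_a_mid (a point): feed roller: black rubber sleeve 60 mm long, 34 mm thick, a 12 mm steel stub 5 mm long at each end, 0.15-0.26 kg. Point at its middle, 17 mm above the plate; y along its axis. Two of the three are round; one, in any lane, is worn oval, 34 x 38 mm, resting on its flatter side: equally high at the start, it lifts the block by 4.4 mm in the first quarter turn (29 mm of roller, 58 mm of block travel), then lowers it
- roller_b_mid (a point): feed roller: black rubber sleeve 60 mm long, 34 mm thick, a 12 mm steel stub 5 mm long at each end, 0.15-0.26 kg. Point at its middle, 17 mm above the plate; y along its axis. Two of the three are round; one, in any lane, is worn oval, 34 x 38 mm, resting on its flatter side: equally high at the start, it lifts the block by 4.4 mm in the first quarter turn (29 mm of roller, 58 mm of block travel), then lowers it
- roller_c_mid (a point): feed roller: black rubber sleeve 60 mm long, 34 mm thick, a 12 mm steel stub 5 mm long at each end, 0.15-0.26 kg. Point at its middle, 17 mm above the plate; y along its axis. Two of the three are round; one, in any lane, is worn oval, 34 x 38 mm, resting on its flatter side: equally high at the start, it lifts the block by 4.4 mm in the first quarter turn (29 mm of roller, 58 mm of block travel), then lowers it
- block_grip (a point): wooden hand block, 0.16 kg: flat sole 110 mm (x) x 50 mm (y) x 10 mm thick, with an upright grip 22 mm thick (x), 40 mm wide (y), from the sole to 66 mm above the desk. Point inside the grip, on its centre line, 48 mm above the sole's underside. It starts upright on the desk on one side of the stand, the tray on the other
- tray: grey open reject tray fixed to the desk, 140 mm (x) x 110 mm (y) x 32 mm high, walls 4 mm, floor 4 to 5 mm thick. Origin under its centre
- mug: white mug, 90 mm tall; a bystander. Origin under its centre
- stapler: black stapler 140 mm long; a bystander. Origin under its centre
- tape: grey tape dispenser 130 mm long; a bystander. Origin under its centre

How it is judged (in metres and radians):
On the way, in this order (a step that is already met when the one before it is completed fails the run):
1. the left roller, pressed by the block with over 2 N on the plate, has been rolled past about a quarter turn (((y of roller_a_mid in the frame of stand between 0.045 and 0.13 m and angle between roller_a_mid's own z axis and vertical above 1.1 rad and contact force between block and roller_a above 2 N and contact force between plate and roller_a above 0.5 N) or (y of roller_b_mid in the frame of stand between 0.045 and 0.13 m and angle between roller_b_mid's own z axis and vertical above 1.1 rad and contact force between block and roller_b above 2 N and contact force between plate and roller_b above 0.5 N) or (y of roller_c_mid in the frame of stand between 0.045 and 0.13 m and angle between roller_c_mid's own z axis and vertical above 1.1 rad and contact force between block and roller_c above 2 N and contact force between plate and roller_c above 0.5 N))), for 0.15 s.
2. the middle roller, pressed by the block with over 2 N on the plate, has been rolled past about a quarter turn (((y of roller_a_mid in the frame of stand between -0.04 and 0.04 m and angle between roller_a_mid's own z axis and vertical above 1.1 rad and contact force between block and roller_a above 2 N and contact force between plate and roller_a above 0.5 N) or (y of roller_b_mid in the frame of stand between -0.04 and 0.04 m and angle between roller_b_mid's own z axis and vertical above 1.1 rad and contact force between block and roller_b above 2 N and contact force between plate and roller_b above 0.5 N) or (y of roller_c_mid in the frame of stand between -0.04 and 0.04 m and angle between roller_c_mid's own z axis and vertical above 1.1 rad and contact force between block and roller_c above 2 N and contact force between plate and roller_c above 0.5 N))), for 0.15 s.
3. the right roller, pressed by the block with over 2 N on the plate, has been rolled past about a quarter turn (((y of roller_a_mid in the frame of stand between -0.13 and -0.045 m and angle between roller_a_mid's own z axis and vertical above 1.1 rad and contact force between block and roller_a above 2 N and contact force between plate and roller_a above 0.5 N) or (y of roller_b_mid in the frame of stand between -0.13 and -0.045 m and angle between roller_b_mid's own z axis and vertical above 1.1 rad and contact force between block and roller_b above 2 N and contact force between plate and roller_b above 0.5 N) or (y of roller_c_mid in the frame of stand between -0.13 and -0.045 m and angle between roller_c_mid's own z axis and vertical above 1.1 rad and contact force between block and roller_c above 2 N and contact force between plate and roller_c above 0.5 N))), for 0.15 s.
At the end, for the whole second after the job is handed in: The oval roller, the one that rocks, lies in the reject tray; the two round rollers lie on the plate; the block stands upright on the desk (within 0.1 rad, sole on the desk); these three are at rest (under 0.02 m/s) and the oval one has all but stopped rocking in the tray (under 0.1 m/s) (x of roller_b_mid in the frame of tray between -0.07 and 0.07 m and y of roller_b_mid in the frame of tray between -0.055 and 0.055 m and z of roller_b_mid in the frame of tray below 0.03 m and x of roller_a_mid in the frame of stand between -0.09 and 0.09 m and y of roller_a_mid in the frame of stand between -0.135 and 0.135 m and z of roller_a_mid in the frame of stand between 0.055 and 0.075 m and x of roller_c_mid in the frame of stand between -0.09 and 0.09 m and y of roller_c_mid in the frame of stand between -0.135 and 0.135 m and z of roller_c_mid in the frame of stand between 0.055 and 0.075 m and angle between block_grip's own z axis and vertical below 0.1 rad and height (world z) of block_grip below 0.055 m and linear speed of each of roller_a, roller_c, block below 0.02 m/s and linear speed of roller_b below 0.1 m/s); the robot touches nothing.
It fails at once if a roller is pressed on the plate with more than 13 N, its own weight included (contact force between plate and roller_a above 13 N or contact force between plate and roller_b above 13 N or contact force between plate and roller_c above 13 N).
It fails at once if the mug is moved by more than 20 mm (distance of mug from where it was at the start of the episode above 0.02 m).
It fails at once if the stapler is moved by more than 20 mm (distance of stapler from where it was at the start of the episode above 0.02 m).
It fails at once if the tape is moved by more than 20 mm (distance of tape from where it was at the start of the episode above 0.02 m).
It also fails if it takes over 72 s, if anything falls off the work surface, if the arm or the gripper's body presses on something with over 40 N, if the wrist force passes 120 N, or if a joint passes its speed limit or range.

## Robot

A 6-joint arm with a two-finger parallel gripper is mounted at the origin on the work surface. World frame = base frame: x ahead of the robot, y to its left, z up, the work surface at z = 0. Lengths are in mm, angles in rad, forces in N, time in s.
With the tool pointing down it reaches from about 400 to 825 mm from the base axis. Payload 7 kg.
Tool frame: the origin (TCP) lies on the front face of the gripper's body, between the roots of the fingers; the fingertips stand 66 mm ahead of it and the grasp point (between the pads) lies 47 mm ahead of it (arm.grasp_offset is the distance from the TCP to the grasp point, in mm); z points along the fingers, y is the line along which they close (so a half turn about z gives the same grasp; the last joint's range is limited). The gripper opens to 88 mm and grips with 3 to 60 N. Pads are 19 mm wide; open, the fingers measure 130 mm over their backs; the gripper's body (78 mm by 193 mm) begins 47 mm behind the grasp point.
Start: joints at [1.471, 0.359, 0.012, 0, -1.224, -0.288], TCP at [255.26, 624.85, 292.161] pointing down, gripper open.
Joint ranges: [-3.07, 3.07], [-1.43, 2.12], [-1.02, 1.25], [-3.03, 1.67], [-3.05, -0], [-3.03, 3.03]. Speed limits (rad/s): [2.39, 2.39, 3.01, 3.14, 3.14, 3.14].

## Interface

Orientations are given as a 3x3 rotation matrix whose columns are the frame's x, y, z axes.
In Python, from workcell import arm gives the robot as it stands. The module is installed in compiled form; this text tells all that it offers.
- The arm moves only by the tool step_arm, never from a script. Its argument "plan" is a list of rows, each a list of 2 entries, a list of its own where there are three numbers: the shift along the tool's x, y, z in units of 50 mm (1.0 is 50 mm), then the turn, a rotation vector about the tool's x, y, z in degrees. A call has exactly 10 rows; each row is the pose to reach, as a shift and turn from the pose commanded when the call began, along the tool's axes at that moment; what a row does not reach only later rows make up. A row lasts 1/10 s, in which the tool goes at most 50 mm and 8.59 degrees, less where a joint would pass 70% of its speed; a pose out of reach is approached as far as the arm can. A call with a gripper value outside its range is refused whole. "gripper" is the gripper command: -1 is fully open, 1 is shut, values between are in proportion, set as the call begins (left out, the last holds). The fingers move at their own pace and stop on an object; "newtons" is the grip in N (left out, the last holds). Time passes only in rows, so rows that repeat a pose let the fingers close, or fill a call up. It gives the time, the measured TCP pose, the force, the opening and the grip force at its end, in the units of the state.
- arm.observe(): the state, without advancing time (a new reading comes with each control period).
- arm.camera(name): name is "scene" or "top" or "wrist"; returns the picture (420x560x3 uint8, red, green, blue); there is no depth.
- arm.camera_info(name): a dict with "vertical_fov" (degrees; the focal length in pixels is half the picture's height over the tangent of half this angle, whatever the lens; pixels are square), "cx", "cy" (the principal point, pixels), "rvec" (rotation vector, rad) and "tvec" (3), from world to camera coordinates, as OpenCV has them; the wrist camera has in their place "mount" (4x4, takes a point from camera to tool coordinates, whose origin is the TCP and whose axes are the flange's). Camera axes: x right, y down, z forward; pixel columns grow to the right and rows downward; lengths in mm; the calibration is good to about 2 mm. The wrist camera is an equidistant fisheye: a pixel r from the principal point sees the ray r / f radians off the axis. A picture is of the moment at which its call begins: read the wrist's pose just before it. camera_info takes no time and is no camera call.
- arm.job_done(): hands the job in; it is judged then, once.
Trained networks look in the newest picture that a camera, given by its name, has taken for a name from the list of things; names that differ only in an ending like _2 or _b are one class to them, and where a whole thing is asked for, a point or a joint stands for the part that bears it (a point fixed in the world has none). Each returns a list of dicts, best first, with "score" (0 to 1); they miss things now and then, are a little off and sometimes report something else, mostly with a low value. They report only what shows in the picture. A call takes as long as a camera call.
- arm.search_frame(thing, camera): "centre" ([column, row] as shares, 0 to 1, of the picture: columns of its width, rows of its height, amid what is visible of it).
- arm.silhouettes(thing, camera): "pixels" (420x560 bool, what is visible of it) and "centre" ([column, row] as shares, 0 to 1, of the picture: columns of its width, rows of its height, amid what is visible of it).
- arm.landmark_of(thing, camera): "centre" ([column, row] as shares, 0 to 1, of the picture: columns of its width, rows of its height: a listed point, or the origin of a listed thing).
The state is a dict: "time": time; "joints": joint angles; "joint_vel": joint speeds; "joint_torque": joint torques, N m; "ee_pos": TCP position; "eef_rot": TCP orientation; "wrist_force": force on the tool from outside, world axes, zero at the start; "torque": the same for the moment, N m; "grip_width": opening from 0.0 (shut) to 1.0 (fully open); "grip_force": force on a finger pad.
Only numpy, scipy, OpenCV 4.12 (cv2) and the standard library are available. Lean on these libraries where they do the work, as an engineer would, in place of code of your own. Each camera call takes 0.05 s, during which the arm holds its last target. There are 200 camera calls.

## Working session

There is one attempt and no reset: what is moved stays moved. The work goes in short steps, Python scripts to look and compute and a tool call to move; the robot and the scene stay as the last step left them, time stands still between calls to the robot, and variables do not carry over. Pictures are saved under pics/ and viewed, at most 10 in all, crops included, and the job is handed in when it is done.

Besides the shell and the picture viewer there is one more tool, called in YAML: its name, and indented under it one key for each argument. step_arm: Moves the arm, as the interface text tells. Its arguments: {"type":"object","properties":{"plan":{"type":"array","items":{"type":"array"}},"gripper":{"type":"number"},"newtons":{"type":"number"}},"required":["plan"]}

```bash
mkdir -p pics; cat > h.py <<'E'
import numpy as np, cv2
from workcell import arm
def ray(cam,u,v):
    i=arm.camera_info(cam); f=210/np.tan(np.radians(i["vertical_fov"])/2)
    R=cv2.Rodrigues(np.array(i["rvec"],float))[0]; t=np.array(i["tvec"],float).ravel()
    return -R.T@t, R.T@np.array([(u-i["cx"])/f,(v-i["cy"])/f,1])
def at(cam,c,z):
    o,d=ray(cam,c[0]*560,c[1]*420); return o+d*(z-o[2])/d[2]
def proj(cam,P):
    i=arm.camera_info(cam); f=210/np.tan(np.radians(i["vertical_fov"])/2)
    K=np.array([[f,0,i["cx"]],[0,f,i["cy"]],[0,0,1]])
    return cv2.projectPoints(np.array(P,float).reshape(-1,3),np.array(i["rvec"],float),np.array(i["tvec"],float),K,None)[0].reshape(-1,2)
E
python3 - <<'E'
from h import *
np.set_printoptions(precision=1,suppress=True)
s=arm.observe(); print(s["time"],s["ee_pos"],np.array(s["eef_rot"]),s["wrist_force"],s["grip_width"])
for c in("top","scene"):
    cv2.imwrite(f"pics/{c}0.png",arm.camera(c)[:,:,::-1])
    for n,z in(("stand",0),("plate",35),("roller_a_mid",62),("block_grip",48),("tray",0),("mug",0),("stapler",0),("tape",0)):
        print(c,n,[(round(d["score"],2),at(c,d["centre"],z)[:2]) for d in arm.landmark_of(n,c)[:4]])
E
```

```text
0.0 [255.1 624.5 291.2] [[ 0.9 -0.4 -0. ]
 [-0.4 -0.9 -0. ]
 [ 0.   0.  -1. ]] [-0.2 -0.1 -0.1] 1.0037762915955821
top stand [(0.91, array([561.2,  -6.4]))]
top plate [(0.72, array([560.5,  -6.5]))]
top roller_a_mid [(0.86, array([542.5,  78. ]))]
top block_grip [(0.68, array([436.4, 329.6])), (0.44, array([527.7, -90.5]))]
top tray [(0.64, array([ 454.9, -317.7]))]
top mug [(0.69, array([695. , 273.5]))]
top stapler [(0.81, array([765. , -43.5]))]
top tape [(0.73, array([ 685.3, -282.6])), (0.72, array([538.8,  84.9]))]
scene stand [(0.95, array([561.8,   3.3])), (0.58, array([ 490.8, -131.1]))]
scene plate [(0.7, array([577. ,  17.9])), (0.64, array([552.3,  -8.4]))]
scene roller_a_mid []
scene block_grip [(0.6, array([430.3, 328. ]))]
scene tray [(0.82, array([ 462.1, -305.3])), (0.27, array([750.9, -46.8]))]
scene mug []
scene stapler [(0.76, array([752.4, -40.5]))]
scene tape [(0.67, array([493. ,  43.7])), (0.58, array([ 680.3, -279.8]))]
```

```bash
python3 -c "
import cv2,numpy as np
cv2.imwrite('pics/both.png',np.vstack([cv2.imread('pics/top0.png'),cv2.imread('pics/scene0.png')])[:, :] if 0 else cv2.imread('pics/top0.png'))"
```

```text
(no output)
```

View pics/top0.png

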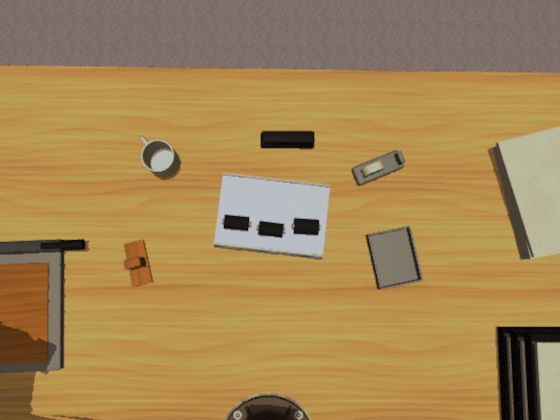

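View pics/scene0.png

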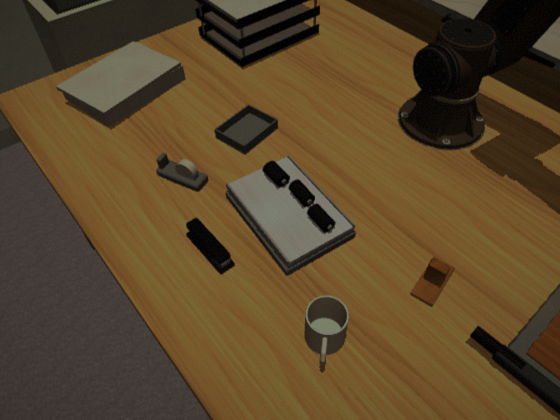

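The top view shows the stand at about (272,216), turned by a few degrees, with rollers at (236,223), (270,229) and (306,227). The block is at (138,263), the tray at (394,257). The scene view agrees. Next I measure orientations.

```bash
cat > m.py <<'E'
from h import *
np.set_printoptions(precision=1,suppress=True)
def rect(mask,z,cam="top"):
    c=max(cv2.findContours(mask.astype(np.uint8),cv2.RETR_EXTERNAL,cv2.CHAIN_APPROX_NONE)[0],key=cv2.contourArea).reshape(-1,2)
    p=np.array([at(cam,((u)/560,(v)/420),z)[:2] for u,v in c],np.float32)
    r=cv2.minAreaRect(p); b=cv2.boxPoints(r); e=[b[1]-b[0],b[2]-b[1]]; L=max(e,key=np.linalg.norm)
    return np.array(r[0]),np.array(r[1]),np.degrees(np.arctan2(L[1],L[0]))%180
E
python3 - <<'E'
from m import *
im=arm.camera("top"); g=im.max(2); hsv=cv2.cvtColor(im,cv2.COLOR_RGB2HSV)
sub=lambda m,r0,r1,c0,c1:(lambda z:(z.__setitem__((slice(r0,r1),slice(c0,c1)),m[r0:r1,c0:c1]),z)[1])(np.zeros_like(m))
print("plate",rect(sub((hsv[...,1]<60)&(g>120),165,270,205,340),45))
for a in((215,222,234,252),(220,257,240,286),(218,292,236,322)):
    m=sub(g<70,a[0]-5,a[2]+5,a[1],a[3]) if a[1]!=222 else sub(g<70,210,236,220,254)
    print("roller",rect(m,62))
print("tray",rect(sub((hsv[...,1]<90),220,295,360,430),32))
for n,z in(("block_grip",10),("tray",30),("plate",45)):
    for d in arm.silhouettes(n,"top")[:2]: print(n,d["score"],rect(d["pixels"],z))
for d in arm.silhouettes("roller_a_mid","top")[:4]: print("r",d["score"],rect(d["pixels"],62))
for (r0,r1,c0,c1) in((233,293,115,160),):
    q=im[r0:r1,c0:c1]; cv2.imwrite("pics/blk.png",cv2.resize(np.hstack([q])[:,:,::-1],None,fx=8,fy=8,interpolation=cv2.INTER_CUBIC))
E
```

```text
plate (array([559.2,  -7.4]), array([270.5, 181.6]), np.float32(84.031944))
roller (array([538.9,  80.5]), array([59.5, 32. ]), np.float32(86.036354))
roller (array([523.2,  -3.6]), array([57.9, 32.1]), np.float32(84.091156))
roller (array([529.8, -90.3]), array([58.9, 36.7]), np.float32(89.76542))
tray (array([ 456.6, -312.7]), array([139.1, 113.9]), np.float32(11.9031105))
block_grip 0.91 (array([437. , 333.1]), array([109.1,  60.7]), np.float32(13.308048))
tray 0.92 (array([ 455.7, -311.9]), array([139.8, 117.4]), np.float32(11.78664))
tray 0.29 (array([709.1, 286. ]), array([131.6,  82. ]), np.float32(45.762703))
plate 0.69 (array([560.3,  -6.2]), array([270.2, 181.1]), np.float32(83.72317))
r 0.73 (array([537.4,  79.5]), array([66.2, 33.8]), np.float32(84.72282))
```

View pics/blk.png

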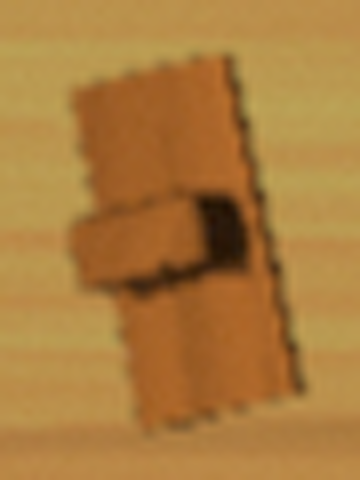

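Crop: the sole's long axis runs about 12-13° from world x, with its centre near (138.6,263.4) in the full picture. The grip stands in the middle. Sizes match, so I work out the first move.

```bash
cat >> h.py <<'E'
def go(g,yang,R=None,p=None):
    "shift (units of 50 mm) and turn about tool z for grasp point g, tool y at yang deg"
    s=arm.observe(); p=np.array(s["ee_pos"],float); R=np.array(s["eef_rot"],float)
    cur=np.degrees(np.arctan2(R[1,1],R[0,1]))
    c,sn=np.cos(np.radians(cur)),np.sin(np.radians(cur))
    R0=np.array([[-sn,c,0],[c,sn,0],[0,0,-1]]).T
    x=np.array([-sn,c]); x=x if x@R[:2,0]>0 else -x
    R0=np.array([[x[0],c,0],[x[1],sn,0],[0,0,-1]])
    t=np.array(g)+[0,0,arm.grasp_offset]-p
    turn=-((yang-cur+90)%180-90)
    print("t",s["time"],"cur",np.round(cur,2),"p",np.round(p,1),"tilt",np.round(R[:,2],3),"q",np.round(s["joints"],2),"shift",np.round(R0.T@t/50,3),"turn z",np.round(turn,2))
E
python3 - <<'E'
from h import *
print(at("top",(138.6/560,263.4/420),10), arm.camera_info("top")["tvec"])
go([434,330,150],13)
go([434,330,46],13)
E
```

```text
[437.28519947 325.65814285  10.        ] [ -16.70726342  597.09962586 1225.27189101]
t 1.15 cur -112.22 p [255.2 624.8 292.1] tilt [-0. -0. -1.] q [ 1.47  0.36  0.01 -0.   -1.22 -0.29] shift [5.54  4.107 1.906] turn z 54.78
t 1.15 cur -112.22 p [255.2 624.8 292.1] tilt [-0. -0. -1.] q [ 1.47  0.36  0.01 -0.   -1.22 -0.29] shift [5.54  4.107 3.986] turn z 54.78
```

step_arm:
  plan:
    - [[0.5,0.4,0.2],[0,0,5]]
    - [[1.2,0.9,0.4],[0,0,12]]
    - [[1.9,1.4,0.6],[0,0,19]]
    - [[2.6,1.9,0.9],[0,0,26]]
    - [[3.3,2.45,1.1],[0,0,33]]
    - [[4.0,3.0,1.3],[0,0,40]]
    - [[4.6,3.4,1.5],[0,0,46]]
    - [[5.1,3.75,1.7],[0,0,51]]
    - [[5.4,4.0,1.9],[0,0,54]]
    - [[5.5,4.1,1.9],[0,0,54.8]]
  gripper: -1

```text
time: 2.15
ee_pos: [432.6, 328.9, 196.0]
eef_rot: [[0.221, -0.975, -0.001], [-0.975, -0.221, -0.002], [0.001, 0.002, -1.0]]
wrist_force: [-0.2, -0.2, -0.5]
grip_width: 0.997
grip_force: 0.0
```

```bash
python3 - <<'E'
from m import *
cv2.imwrite("pics/w1.png",arm.camera("wrist")[:,:,::-1])
i=arm.camera_info("wrist"); s=arm.observe(); M=np.array(i["mount"],float); f=210/np.tan(np.radians(i["vertical_fov"])/2)
R=np.array(s["eef_rot"]);p=np.array(s["ee_pos"])
def wat(c,z):
    d=np.array([c[0]*560-i["cx"],c[1]*420-i["cy"]]); r=np.hypot(*d); th=r/f
    v=np.array([*(d/r*np.sin(th)),np.cos(th)]); o=R@M[:3,3]+p; v=R@M[:3,:3]@v
    return o+v*(z-o[2])/v[2]
for d in arm.landmark_of("block_grip","wrist")[:2]: print(d["score"],wat(d["centre"],48))
for d in arm.silhouettes("block_grip","wrist")[:1]:
    print(d["score"],d["centre"])
    c=max(cv2.findContours(d["pixels"].astype(np.uint8),0,1)[0],key=cv2.contourArea).reshape(-1,2)
    print(cv2.minAreaRect(np.array([wat((u/560,v/420),10)[:2] for u,v in c],np.float32)))
go([435.5,328,46],13)
E
```

```text
0.62 [436.7 331.2  48. ]
0.57 [0.4852, 0.489]
((437.44720458984375, 338.0672912597656), (110.37527465820312, 69.17842102050781), 13.878787994384766)
t 2.3 cur -166.98 p [432.6 331.4 197.7] tilt [ 0.  0. -1.] q [ 1.   0.2 -0.4  0.  -0.9 -0.8] shift [ 0.1 -0.   2.1] turn z 0.02
```

View pics/w1.png

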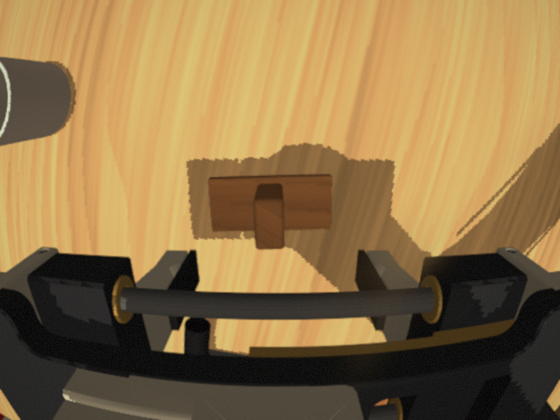

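The wrist view shows the block squared to the fingers (sole columns 210-331, grip at about (269,215)). Going down.

step_arm:
  plan:
    - [[0.01,-0.03,0.3],[0,0,0]]
    - [[0.02,-0.07,0.7],[0,0,0]]
    - [[0.02,-0.07,1.1],[0,0,0]]
    - [[0.02,-0.07,1.5],[0,0,0]]
    - [[0.02,-0.07,1.8],[0,0,0]]
    - [[0.02,-0.07,2.0],[0,0,0]]
    - [[0.02,-0.07,2.1],[0,0,0]]
    - [[0.02,-0.07,2.1],[0,0,0]]
    - [[0.02,-0.07,2.1],[0,0,0]]
    - [[0.02,-0.07,2.1],[0,0,0]]
  gripper: -1

```text
time: 3.3
ee_pos: [436.2, 331.4, 93.0]
eef_rot: [[0.225, -0.974, 0.001], [-0.974, -0.225, 0.001], [-0.001, -0.001, -1.0]]
wrist_force: [1.0, -0.5, 0.5]
grip_width: 1.002
grip_force: 0.0
```

step_arm:
  plan:
    - [[0,0,0],[0,0,0]]
    - [[0,0,0],[0,0,0]]
    - [[0,0,0],[0,0,0]]
    - [[0,0,0],[0,0,0]]
    - [[0,0,0],[0,0,0]]
    - [[0,0,0],[0,0,0]]
    - [[0,0,0],[0,0,0]]
    - [[0,0,0],[0,0,0]]
    - [[0,0,0],[0,0,0]]
    - [[0,0,0],[0,0,0]]
  gripper: 1
  newtons: 50

```text
time: 4.3
ee_pos: [436.0, 331.0, 92.2]
eef_rot: [[0.225, -0.974, 0.0], [-0.974, -0.225, 0.0], [-0.0, -0.0, -1.0]]
wrist_force: [1.4, 0.3, -0.0]
grip_width: 0.251
grip_force: 50.0
```

```bash
cat >> h.py <<'E'
def stand(x,y):
    a=np.radians(-6.1); return [560+x*np.cos(a)-y*np.sin(a),-6.6+x*np.sin(a)+y*np.cos(a)]
def inst(P):
    a=np.radians(-6.1); d=np.array(P[:2])-[560,-6.6]; return d@[np.cos(a),np.sin(a)],d@[-np.sin(a),np.cos(a)]
E
python3 - <<'E'
from h import *
s=arm.observe(); print(s["grip_width"],s["grip_force"],s["wrist_force"])
for P in((538.9,80.5),(523.2,-3.6),(529.8,-90.3)): print(inst(P))
go([*stand(-30-15,85),140],-6.1)
E
```

```text
0.25117573826051065 49.95683491230011 [ 1.37211379  0.3285628  -0.0465571 ]
(np.float64(-30.236131234596552), np.float64(84.3646630288076))
(np.float64(-36.91042855811059), np.float64(-0.9275039927737633))
(np.float64(-21.134703141980108), np.float64(-86.43526087830348))
t 4.3 cur -167.02 p [436.  331.   92.2] tilt [ 0.  0. -1.] q [ 1.01  0.37 -0.51  0.   -0.7  -0.78] shift [ 5.235 -0.604 -1.892] turn z 19.08
```

step_arm:
  plan:
    - [[0,0,-0.4],[0,0,0]]
    - [[0.2,0,-1.0],[0,0,1]]
    - [[0.8,-0.1,-1.6],[0,0,4]]
    - [[1.6,-0.2,-1.9],[0,0,7]]
    - [[2.4,-0.3,-1.9],[0,0,10]]
    - [[3.2,-0.4,-1.9],[0,0,13]]
    - [[4.0,-0.5,-1.9],[0,0,15]]
    - [[4.6,-0.55,-1.9],[0,0,17]]
    - [[5.05,-0.6,-1.9],[0,0,18.5]]
    - [[5.24,-0.6,-1.9],[0,0,19.1]]

```text
time: 5.3
ee_pos: [524.1, 80.5, 186.8]
eef_rot: [[-0.11, -0.994, -0.001], [-0.994, 0.11, -0.0], [0.0, 0.001, -1.0]]
wrist_force: [-0.8, -0.1, -1.6]
grip_width: 0.244
grip_force: 50.0
```

step_arm:
  plan:
    - [[0,0,0],[0,0,0]]
    - [[0,0,0],[0,0,0]]
    - [[0,0,0.03],[0,0,0]]
    - [[0,0,0.06],[0,0,0]]
    - [[0,0,0.1],[0,0,0]]
    - [[0,0,0.14],[0,0,0]]
    - [[0,0,0.18],[0,0,0]]
    - [[0,0,0.2],[0,0,0]]
    - [[0,0,0.2],[0,0,0]]
    - [[0,0,0.2],[0,0,0]]

```text
time: 6.3
ee_pos: [524.1, 82.3, 177.2]
eef_rot: [[-0.107, -0.994, 0.0], [-0.994, 0.107, -0.0], [0.0, -0.0, -1.0]]
wrist_force: [0.6, 0.3, -0.9]
grip_width: 0.248
grip_force: 50.0
```

```bash
python3 - <<'E'
from h import *
cv2.imwrite("pics/s2.png",cv2.resize(arm.camera("scene")[130:290,200:400,::-1],None,fx=3.5,fy=3.5,interpolation=cv2.INTER_CUBIC))
go([*stand(-45,85),130],-6.1); s=arm.observe(); print(s["wrist_force"],s["torque"],inst(s["ee_pos"]))
E
```

```text
t 6.35 cur 173.88 p [524.1  82.3 177.2] tilt [ 0.  0. -1.] q [ 0.53  0.23 -0.46  0.   -0.88 -0.63] shift [-0.008 -0.003  0.009] turn z -0.02
[-0.17471086 -0.42893821 -1.74829538] [ 0.11108148 -0.01119652 -0.02017831] (np.float64(-45.1346548587624), np.float64(84.60945409401761))
```

View pics/s2.png

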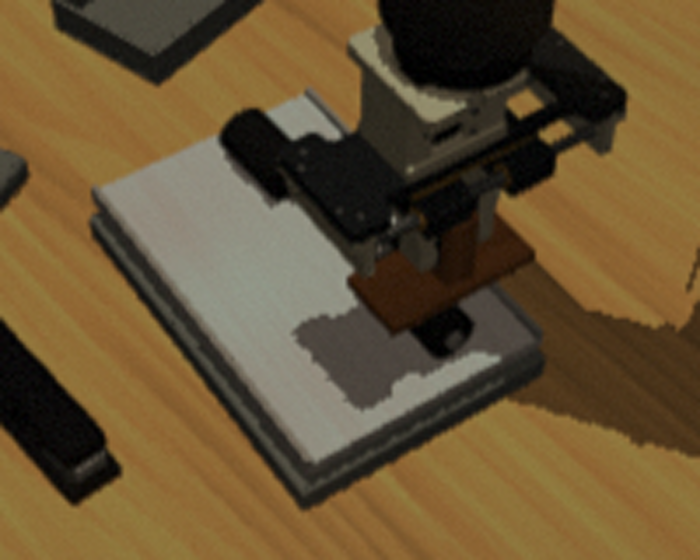

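The block sits level over the left roller (crop (450,335)), still clear. I feel down slowly.

step_arm:
  plan:
    - [[0,0,0.02],[0,0,0]]
    - [[0,0,0.04],[0,0,0]]
    - [[0,0,0.06],[0,0,0]]
    - [[0,0,0.07],[0,0,0]]
    - [[0,0,0.08],[0,0,0]]
    - [[0,0,0.09],[0,0,0]]
    - [[0,0,0.1],[0,0,0]]
    - [[0,0,0.11],[0,0,0]]
    - [[0,0,0.11],[0,0,0]]
    - [[0,0,0.11],[0,0,0]]

```text
time: 7.35
ee_pos: [524.0, 82.3, 171.7]
eef_rot: [[-0.107, -0.994, 0.0], [-0.994, 0.107, -0.0], [0.0, -0.0, -1.0]]
wrist_force: [-0.2, 0.1, -0.8]
grip_width: 0.249
grip_force: 50.0
```

step_arm:
  plan:
    - [[0,0,0.002],[0,0,0]]
    - [[0,0,0.004],[0,0,0]]
    - [[0,0,0.006],[0,0,0]]
    - [[0,0,0.008],[0,0,0]]
    - [[0,0,0.01],[0,0,0]]
    - [[0,0,0.012],[0,0,0]]
    - [[0,0,0.014],[0,0,0]]
    - [[0,0,0.016],[0,0,0]]
    - [[0,0,0.016],[0,0,0]]
    - [[0,0,0.016],[0,0,0]]

```text
time: 8.35
ee_pos: [524.2, 82.3, 171.0]
eef_rot: [[-0.107, -0.994, 0.0], [-0.994, 0.107, 0.0], [-0.0, -0.0, -1.0]]
wrist_force: [0.2, -0.1, 1.0]
grip_width: 0.249
grip_force: 50.0
```

```bash
python3 - <<'E'
from h import *
s=arm.observe(); print(s["wrist_force"],s["torque"],s["ee_pos"])
arm.camera("top"); s=arm.observe(); print(s["wrist_force"],s["torque"],s["ee_pos"])
E
```

```text
[ 0.19543156 -0.05704661  0.97546324] [-0.13395056 -0.1006698  -0.01747698] [524.19609209  82.2946178  171.0463792 ]
[ 0.48391241 -1.1548618   1.09303318] [-0.09213497 -0.15871969  0.02186536] [524.1703608   82.34187627 171.0407188 ]
```

step_arm:
  plan:
    - [[0,0,0.004],[0,0,0]]
    - [[0,0,0.008],[0,0,0]]
    - [[0,-0.02,0.008],[0,0,0]]
    - [[0,-0.05,0.008],[0,0,0]]
    - [[0,-0.08,0.008],[0,0,0]]
    - [[0,-0.12,0.008],[0,0,0]]
    - [[0,-0.16,0.008],[0,0,0]]
    - [[0,-0.2,0.008],[0,0,0]]
    - [[0,-0.23,0.008],[0,0,0]]
    - [[0,-0.24,0.008],[0,0,0]]

```text
time: 9.4
ee_pos: [536.3, 81.2, 170.5]
eef_rot: [[-0.107, -0.994, 0.0], [-0.994, 0.107, 0.0], [-0.0, -0.0, -1.0]]
wrist_force: [-0.4, 0.8, 3.8]
grip_width: 0.25
grip_force: 50.0
```

step_arm:
  plan:
    - [[0,-0.02,0],[0,0,0]]
    - [[0,-0.04,0],[0,0,0]]
    - [[0,-0.06,0],[0,0,0]]
    - [[0,-0.08,0],[0,0,0]]
    - [[0,-0.1,0],[0,0,0]]
    - [[0,-0.12,0],[0,0,0]]
    - [[0,-0.14,0],[0,0,0]]
    - [[0,-0.16,0],[0,0,0]]
    - [[0,-0.16,0],[0,0,0]]
    - [[0,-0.16,0],[0,0,0]]

```text
time: 10.4
ee_pos: [544.1, 80.3, 170.5]
eef_rot: [[-0.107, -0.994, 0.0], [-0.994, 0.107, 0.0], [-0.0, -0.0, -1.0]]
wrist_force: [0.7, 2.8, 2.5]
grip_width: 0.247
grip_force: 50.0
```

Steady force, so this one looks round. Continue.

step_arm:
  plan:
    - [[0,-0.03,0],[0,0,0]]
    - [[0,-0.07,0],[0,0,0]]
    - [[0,-0.11,0],[0,0,0]]
    - [[0,-0.15,0],[0,0,0]]
    - [[0,-0.19,0],[0,0,0]]
    - [[0,-0.23,0],[0,0,0]]
    - [[0,-0.27,0],[0,0,0]]
    - [[0,-0.31,0],[0,0,0]]
    - [[0,-0.35,0],[0,0,0]]
    - [[0,-0.38,0],[0,0,0]]

```text
time: 11.4
ee_pos: [563.0, 78.2, 170.5]
eef_rot: [[-0.107, -0.994, 0.0], [-0.994, 0.107, 0.0], [-0.0, -0.0, -1.0]]
wrist_force: [0.3, 4.0, 3.1]
grip_width: 0.246
grip_force: 50.0
```

step_arm:
  plan:
    - [[0,-0.04,0],[0,0,0]]
    - [[0,-0.09,0],[0,0,0]]
    - [[0,-0.14,0],[0,0,0]]
    - [[0,-0.19,0],[0,0,0]]
    - [[0,-0.24,0],[0,0,0]]
    - [[0,-0.29,0],[0,0,0]]
    - [[0,-0.34,0],[0,0,0]]
    - [[0,-0.39,0],[0,0,0]]
    - [[0,-0.44,0],[0,0,0]]
    - [[0,-0.46,0],[0,0,0]]

```text
time: 12.4
ee_pos: [586.0, 75.7, 170.4]
eef_rot: [[-0.107, -0.994, 0.0], [-0.994, 0.107, -0.0], [0.0, -0.0, -1.0]]
wrist_force: [0.4, 3.0, 4.1]
grip_width: 0.249
grip_force: 50.0
```

The left roller is round. Lift and go to the middle one.

step_arm:
  plan:
    - [[0,0,-0.1],[0,0,0]]
    - [[0,0,-0.25],[0,0,0]]
    - [[0.2,0.15,-0.3],[0,0,0]]
    - [[0.6,0.5,-0.3],[0,0,0]]
    - [[1.0,0.85,-0.3],[0,0,0]]
    - [[1.4,1.15,-0.3],[0,0,0]]
    - [[1.65,1.35,-0.2],[0,0,0]]
    - [[1.7,1.38,-0.12],[0,0,0]]
    - [[1.7,1.38,-0.08],[0,0,0]]
    - [[1.7,1.38,-0.05],[0,0,0]]

```text
time: 13.4
ee_pos: [508.6, -1.2, 172.7]
eef_rot: [[-0.106, -0.994, 0.0], [-0.994, 0.106, -0.0], [0.0, -0.0, -1.0]]
wrist_force: [0.2, 1.0, -2.5]
grip_width: 0.249
grip_force: 50.0
```

```bash
python3 - <<'E'
from h import *
go([*stand(-52,-1),124.5],-6.1); s=arm.observe(); print(s["wrist_force"],inst(s["ee_pos"]))
E
```

```text
t 13.4 cur 173.89 p [508.6  -1.2 172.7] tilt [ 0. -0. -1.] q [ 0.38  0.2  -0.51  0.   -0.86 -0.49] shift [0.019 0.006 0.029] turn z -0.01
[ 0.1549019   1.03809913 -2.49852173] (np.float64(-51.716949826304194), np.float64(-0.07220665864440698))
```

step_arm:
  plan:
    - [[0,0,0.005],[0,0,0]]
    - [[0,0,0.01],[0,0,0]]
    - [[0,0,0.015],[0,0,0]]
    - [[0,0,0.02],[0,0,0]]
    - [[0,0,0.025],[0,0,0]]
    - [[0,0,0.03],[0,0,0]]
    - [[0,0,0.035],[0,0,0]]
    - [[0,0,0.04],[0,0,0]]
    - [[0,0,0.04],[0,0,0]]
    - [[0,0,0.04],[0,0,0]]

```text
time: 14.4
ee_pos: [508.2, -1.4, 171.1]
eef_rot: [[-0.107, -0.994, 0.0], [-0.994, 0.107, 0.0], [-0.0, -0.0, -1.0]]
wrist_force: [0.3, -1.3, -0.1]
grip_width: 0.248
grip_force: 50.0
```

step_arm:
  plan:
    - [[0,0,0.005],[0,0,0]]
    - [[0,0,0.01],[0,0,0]]
    - [[0,-0.02,0.01],[0,0,0]]
    - [[0,-0.05,0.01],[0,0,0]]
    - [[0,-0.08,0.01],[0,0,0]]
    - [[0,-0.12,0.01],[0,0,0]]
    - [[0,-0.16,0.01],[0,0,0]]
    - [[0,-0.2,0.01],[0,0,0]]
    - [[0,-0.23,0.01],[0,0,0]]
    - [[0,-0.24,0.01],[0,0,0]]

```text
time: 15.4
ee_pos: [520.1, -2.8, 170.5]
eef_rot: [[-0.107, -0.994, -0.0], [-0.994, 0.107, -0.0], [0.0, -0.0, -1.0]]
wrist_force: [-0.2, -1.0, 3.0]
grip_width: 0.247
grip_force: 50.0
```

step_arm:
  plan:
    - [[0,-0.01,0],[0,0,0]]
    - [[0,-0.03,0],[0,0,0]]
    - [[0,-0.04,0],[0,0,0]]
    - [[0,-0.05,0],[0,0,0]]
    - [[0,-0.06,0],[0,0,0]]
    - [[0,-0.08,0],[0,0,0]]
    - [[0,-0.09,0],[0,0,0]]
    - [[0,-0.1,0],[0,0,0]]
    - [[0,-0.1,0],[0,0,0]]
    - [[0,-0.1,0],[0,0,0]]

```text
time: 16.4
ee_pos: [525.0, -3.3, 170.5]
eef_rot: [[-0.107, -0.994, 0.0], [-0.994, 0.107, -0.0], [0.0, -0.0, -1.0]]
wrist_force: [0.9, -2.0, 3.9]
grip_width: 0.249
grip_force: 50.0
```

step_arm:
  plan:
    - [[0,-0.01,0],[0,0,0]]
    - [[0,-0.03,0],[0,0,0]]
    - [[0,-0.04,0],[0,0,0]]
    - [[0,-0.05,0],[0,0,0]]
    - [[0,-0.06,0],[0,0,0]]
    - [[0,-0.08,0],[0,0,0]]
    - [[0,-0.09,0],[0,0,0]]
    - [[0,-0.1,0],[0,0,0]]
    - [[0,-0.1,0],[0,0,0]]
    - [[0,-0.1,0],[0,0,0]]

```text
time: 17.4
ee_pos: [529.9, -3.8, 170.5]
eef_rot: [[-0.107, -0.994, 0.0], [-0.994, 0.107, -0.0], [0.0, -0.0, -1.0]]
wrist_force: [0.4, -3.2, 4.2]
grip_width: 0.252
grip_force: 50.0
```

The middle roller is round too, so I continue.

step_arm:
  plan:
    - [[0,-0.03,-0.002],[0,0,0]]
    - [[0,-0.07,-0.004],[0,0,0]]
    - [[0,-0.11,-0.004],[0,0,0]]
    - [[0,-0.15,-0.004],[0,0,0]]
    - [[0,-0.19,-0.004],[0,0,0]]
    - [[0,-0.23,-0.004],[0,0,0]]
    - [[0,-0.27,-0.004],[0,0,0]]
    - [[0,-0.31,-0.004],[0,0,0]]
    - [[0,-0.35,-0.004],[0,0,0]]
    - [[0,-0.38,-0.004],[0,0,0]]

```text
time: 18.4
ee_pos: [549.0, -5.8, 170.7]
eef_rot: [[-0.107, -0.994, 0.0], [-0.994, 0.107, 0.0], [-0.0, -0.0, -1.0]]
wrist_force: [-0.1, -2.8, 2.7]
grip_width: 0.249
grip_force: 50.0
```

step_arm:
  plan:
    - [[0,-0.04,0],[0,0,0]]
    - [[0,-0.09,0],[0,0,0]]
    - [[0,-0.14,0],[0,0,0]]
    - [[0,-0.19,0],[0,0,0]]
    - [[0,-0.24,0],[0,0,0]]
    - [[0,-0.29,0],[0,0,0]]
    - [[0,-0.34,0],[0,0,0]]
    - [[0,-0.39,0],[0,0,0]]
    - [[0,-0.42,0],[0,0,0]]
    - [[0,-0.42,0],[0,0,0]]

```text
time: 19.4
ee_pos: [569.9, -8.1, 170.6]
eef_rot: [[-0.107, -0.994, 0.0], [-0.994, 0.107, 0.0], [-0.0, -0.0, -1.0]]
wrist_force: [-0.5, -2.6, 3.0]
grip_width: 0.25
grip_force: 50.0
```

The middle roller is round. On to the right one, which must be the oval. I follow its rise as I go.

step_arm:
  plan:
    - [[0,0,-0.1],[0,0,0]]
    - [[0,0,-0.25],[0,0,0]]
    - [[0.2,0.1,-0.3],[0,0,0]]
    - [[0.6,0.35,-0.3],[0,0,0]]
    - [[1.0,0.6,-0.3],[0,0,0]]
    - [[1.4,0.8,-0.3],[0,0,0]]
    - [[1.65,0.9,-0.2],[0,0,0]]
    - [[1.73,0.93,-0.12],[0,0,0]]
    - [[1.73,0.93,-0.08],[0,0,0]]
    - [[1.73,0.93,-0.05],[0,0,0]]

```text
time: 20.4
ee_pos: [514.4, -89.1, 172.8]
eef_rot: [[-0.107, -0.994, -0.0], [-0.994, 0.107, -0.0], [0.0, 0.0, -1.0]]
wrist_force: [0.9, -0.2, -2.1]
grip_width: 0.249
grip_force: 50.0
```

step_arm:
  plan:
    - [[0,0,0.005],[0,0,0]]
    - [[0,0,0.01],[0,0,0]]
    - [[0,0,0.015],[0,0,0]]
    - [[0,0,0.02],[0,0,0]]
    - [[0,0,0.025],[0,0,0]]
    - [[0,0,0.03],[0,0,0]]
    - [[0,0,0.035],[0,0,0]]
    - [[0,0,0.04],[0,0,0]]
    - [[0,0,0.04],[0,0,0]]
    - [[0,0,0.04],[0,0,0]]

```text
time: 21.4
ee_pos: [514.2, -89.1, 171.2]
eef_rot: [[-0.107, -0.994, 0.0], [-0.994, 0.107, 0.0], [-0.0, -0.0, -1.0]]
wrist_force: [-0.2, -0.8, -1.9]
grip_width: 0.249
grip_force: 50.0
```

step_arm:
  plan:
    - [[0,0,0.002],[0,0,0]]
    - [[0,0,0.004],[0,0,0]]
    - [[0,0,0.006],[0,0,0]]
    - [[0,0,0.008],[0,0,0]]
    - [[0,0,0.01],[0,0,0]]
    - [[0,0,0.012],[0,0,0]]
    - [[0,0,0.012],[0,0,0]]
    - [[0,0,0.012],[0,0,0]]
    - [[0,0,0.012],[0,0,0]]
    - [[0,0,0.012],[0,0,0]]

```text
time: 22.4
ee_pos: [514.3, -89.1, 170.7]
eef_rot: [[-0.107, -0.994, 0.0], [-0.994, 0.107, -0.0], [0.0, -0.0, -1.0]]
wrist_force: [-0.4, -1.0, 2.2]
grip_width: 0.252
grip_force: 50.0
```

step_arm:
  plan:
    - [[0,-0.02,0],[0,0,0]]
    - [[0,-0.05,0],[0,0,0]]
    - [[0,-0.08,0],[0,0,0]]
    - [[0,-0.11,0],[0,0,0]]
    - [[0,-0.14,0],[0,0,0]]
    - [[0,-0.17,0],[0,0,0]]
    - [[0,-0.2,0],[0,0,0]]
    - [[0,-0.22,0],[0,0,0]]
    - [[0,-0.24,0],[0,0,0]]
    - [[0,-0.24,0],[0,0,0]]

```text
time: 23.4
ee_pos: [527.0, -90.0, 171.2]
eef_rot: [[-0.106, -0.994, 0.002], [-0.994, 0.106, 0.0], [-0.001, -0.002, -1.0]]
wrist_force: [-1.1, 3.3, 8.1]
grip_width: 0.247
grip_force: 50.0
```

It rises: 9.6 N, so this is the oval one. I give way first.

step_arm:
  plan:
    - [[0,0,-0.012],[0,0,0]]
    - [[0,0,-0.024],[0,0,0]]
    - [[0,0,-0.024],[0,0,0]]
    - [[0,0,-0.024],[0,0,0]]
    - [[0,0,-0.024],[0,0,0]]
    - [[0,0,-0.024],[0,0,0]]
    - [[0,0,-0.024],[0,0,0]]
    - [[0,0,-0.024],[0,0,0]]
    - [[0,0,-0.024],[0,0,0]]
    - [[0,0,-0.024],[0,0,0]]

```text
time: 24.4
ee_pos: [526.1, -90.3, 171.7]
eef_rot: [[-0.107, -0.994, -0.0], [-0.994, 0.107, 0.0], [-0.0, 0.0, -1.0]]
wrist_force: [-0.9, 4.2, 5.8]
grip_width: 0.252
grip_force: 50.0
```

step_arm:
  plan:
    - [[0,0,-0.006],[0,0,0]]
    - [[0,-0.02,-0.012],[0,0,0]]
    - [[0,-0.04,-0.015],[0,0,0]]
    - [[0,-0.06,-0.018],[0,0,0]]
    - [[0,-0.08,-0.02],[0,0,0]]
    - [[0,-0.1,-0.022],[0,0,0]]
    - [[0,-0.12,-0.024],[0,0,0]]
    - [[0,-0.14,-0.026],[0,0,0]]
    - [[0,-0.16,-0.028],[0,0,0]]
    - [[0,-0.16,-0.028],[0,0,0]]

```text
time: 25.4
ee_pos: [534.3, -91.3, 173.2]
eef_rot: [[-0.107, -0.994, 0.0], [-0.994, 0.107, -0.0], [0.0, -0.0, -1.0]]
wrist_force: [-0.1, 1.8, 1.7]
grip_width: 0.248
grip_force: 50.0
```

step_arm:
  plan:
    - [[0,-0.02,-0.001],[0,0,0]]
    - [[0,-0.04,-0.003],[0,0,0]]
    - [[0,-0.06,-0.005],[0,0,0]]
    - [[0,-0.08,-0.007],[0,0,0]]
    - [[0,-0.1,-0.009],[0,0,0]]
    - [[0,-0.12,-0.011],[0,0,0]]
    - [[0,-0.14,-0.012],[0,0,0]]
    - [[0,-0.16,-0.014],[0,0,0]]
    - [[0,-0.16,-0.014],[0,0,0]]
    - [[0,-0.16,-0.014],[0,0,0]]

```text
time: 26.4
ee_pos: [542.1, -92.1, 173.9]
eef_rot: [[-0.107, -0.994, 0.0], [-0.994, 0.107, -0.0], [-0.0, -0.0, -1.0]]
wrist_force: [-0.3, 2.6, 3.0]
grip_width: 0.25
grip_force: 50.0
```

step_arm:
  plan:
    - [[0,-0.02,-0.002],[0,0,0]]
    - [[0,-0.04,-0.004],[0,0,0]]
    - [[0,-0.06,-0.006],[0,0,0]]
    - [[0,-0.08,-0.008],[0,0,0]]
    - [[0,-0.1,-0.009],[0,0,0]]
    - [[0,-0.12,-0.01],[0,0,0]]
    - [[0,-0.14,-0.011],[0,0,0]]
    - [[0,-0.16,-0.012],[0,0,0]]
    - [[0,-0.18,-0.013],[0,0,0]]
    - [[0,-0.2,-0.014],[0,0,0]]

```text
time: 27.4
ee_pos: [552.1, -93.1, 174.6]
eef_rot: [[-0.107, -0.994, 0.0], [-0.994, 0.107, -0.0], [0.0, -0.0, -1.0]]
wrist_force: [0.0, 1.8, 2.0]
grip_width: 0.247
grip_force: 50.0
```

step_arm:
  plan:
    - [[0,-0.02,-0.001],[0,0,0]]
    - [[0,-0.04,-0.002],[0,0,0]]
    - [[0,-0.06,-0.003],[0,0,0]]
    - [[0,-0.08,-0.004],[0,0,0]]
    - [[0,-0.1,-0.004],[0,0,0]]
    - [[0,-0.12,-0.005],[0,0,0]]
    - [[0,-0.14,-0.005],[0,0,0]]
    - [[0,-0.16,-0.006],[0,0,0]]
    - [[0,-0.18,-0.006],[0,0,0]]
    - [[0,-0.2,-0.006],[0,0,0]]

```text
time: 28.4
ee_pos: [562.1, -94.2, 174.9]
eef_rot: [[-0.107, -0.994, 0.0], [-0.994, 0.107, 0.0], [-0.0, -0.0, -1.0]]
wrist_force: [0.1, 3.3, 1.8]
grip_width: 0.245
grip_force: 50.0
```

step_arm:
  plan:
    - [[0,-0.03,0],[0,0,0]]
    - [[0,-0.06,0],[0,0,0]]
    - [[0,-0.09,0],[0,0,0]]
    - [[0,-0.12,0],[0,0,0]]
    - [[0,-0.15,0],[0,0,0]]
    - [[0,-0.18,0],[0,0,0]]
    - [[0,-0.21,0],[0,0,0]]
    - [[0,-0.24,0],[0,0,0]]
    - [[0,-0.24,0],[0,0,0]]
    - [[0,-0.24,0],[0,0,0]]

```text
time: 29.4
ee_pos: [574.0, -95.5, 174.9]
eef_rot: [[-0.107, -0.994, 0.0], [-0.994, 0.107, 0.0], [-0.0, -0.0, -1.0]]
wrist_force: [0.0, 3.5, 3.6]
grip_width: 0.25
grip_force: 50.0
```

The right roller has been rolled through more than a quarter turn with about 5 N at the end. It is the oval one. Lift, and carry the block back.

step_arm:
  plan:
    - [[0,0,-0.05],[0,0,0]]
    - [[0,0,-0.2],[0,0,0]]
    - [[-0.3,0.1,-0.4],[0,0,0]]
    - [[-1.0,0.3,-0.5],[0,0,0]]
    - [[-1.8,0.5,-0.5],[0,0,0]]
    - [[-2.6,0.7,-0.5],[0,0,0]]
    - [[-3.4,0.9,-0.5],[0,0,0]]
    - [[-4.2,1.1,-0.5],[0,0,0]]
    - [[-4.8,1.3,-0.5],[0,0,0]]
    - [[-5.0,1.4,-0.5],[0,0,0]]

```text
time: 30.4
ee_pos: [530.1, 163.4, 200.5]
eef_rot: [[-0.104, -0.995, 0.001], [-0.995, 0.104, 0.0], [-0.0, -0.0, -1.0]]
wrist_force: [0.2, -0.6, -1.0]
grip_width: 0.248
grip_force: 50.0
```

```bash
python3 - <<'E'
from h import *
go([436,331.2,62],13); go([436,331.2,46],13)
E
```

```text
t 30.4 cur 174.03 p [530.1 163.4 200.5] tilt [ 0.001  0.    -1.   ] q [ 0.65  0.24 -0.38  0.   -0.95 -0.76] shift [-3.141  2.221  1.833] turn z -18.97
t 30.4 cur 174.03 p [530.1 163.4 200.5] tilt [ 0.001  0.    -1.   ] q [ 0.65  0.24 -0.38  0.   -0.95 -0.76] shift [-3.141  2.221  2.153] turn z -18.97
```

step_arm:
  plan:
    - [[-0.3,0.2,0],[0,0,-2]]
    - [[-0.9,0.6,0],[0,0,-5]]
    - [[-1.5,1.05,0.1],[0,0,-9]]
    - [[-2.1,1.5,0.3],[0,0,-13]]
    - [[-2.6,1.85,0.7],[0,0,-16]]
    - [[-3.0,2.1,1.1],[0,0,-18]]
    - [[-3.14,2.22,1.4],[0,0,-19]]
    - [[-3.14,2.22,1.65],[0,0,-19]]
    - [[-3.14,2.22,1.8],[0,0,-19]]
    - [[-3.14,2.22,1.83],[0,0,-19]]

```text
time: 31.4
ee_pos: [437.3, 327.6, 107.8]
eef_rot: [[0.222, -0.975, -0.001], [-0.975, -0.222, -0.001], [0.001, 0.001, -1.0]]
wrist_force: [-0.3, 0.2, -1.9]
grip_width: 0.247
grip_force: 50.0
```

step_arm:
  plan:
    - [[0,0,0.05],[0,0,0]]
    - [[0,0,0.1],[0,0,0]]
    - [[0,0,0.15],[0,0,0]]
    - [[0,0,0.2],[0,0,0]]
    - [[0,0,0.25],[0,0,0]]
    - [[0,0,0.28],[0,0,0]]
    - [[0,0,0.3],[0,0,0]]
    - [[0,0,0.32],[0,0,0]]
    - [[0,0,0.33],[0,0,0]]
    - [[0,0,0.33],[0,0,0]]

```text
time: 32.4
ee_pos: [437.3, 328.5, 92.2]
eef_rot: [[0.223, -0.975, 0.0], [-0.975, -0.223, 0.0], [-0.0, -0.0, -1.0]]
wrist_force: [-2.0, -1.1, 2.9]
grip_width: 0.248
grip_force: 50.0
```

Sole is on the desk. Release and rise.

step_arm:
  plan:
    - [[0,0,0],[0,0,0]]
    - [[0,0,0],[0,0,0]]
    - [[0,0,0],[0,0,0]]
    - [[0,0,0],[0,0,0]]
    - [[0,0,0],[0,0,0]]
    - [[0,0,0],[0,0,0]]
    - [[0,0,-0.1],[0,0,0]]
    - [[0,0,-0.4],[0,0,0]]
    - [[0,0,-0.9],[0,0,0]]
    - [[0,0,-1.4],[0,0,0]]
  gripper: -1

```text
time: 33.4
ee_pos: [437.1, 328.3, 162.7]
eef_rot: [[0.223, -0.975, -0.0], [-0.975, -0.223, -0.001], [0.001, 0.001, -1.0]]
wrist_force: [0.1, 0.9, 0.0]
grip_width: 0.992
grip_force: 0.0
```

```bash
python3 - <<'E'
from m import *
im=arm.camera("top"); cv2.imwrite("pics/t3.png",cv2.resize(im[150:300,100:440,::-1],None,fx=2.3,fy=2.3,interpolation=cv2.INTER_CUBIC))
g=im.max(2); z=np.zeros_like(g); z[180:252,222:324]=g[180:252,222:324]<70
n,l,st,c=cv2.connectedComponentsWithStats(z)
for k in range(1,n):
    if st[k,4]>80:
        r=rect(l==k,62); print(st[k],r,inst(r[0]))
        P=r[0]
go([436,331,150],13)
E
```

```text
[225 203  25  15 313] (array([569.3,  78.1]), array([59.3, 31.5]), np.float32(84.75567)) (np.float64(0.2869641601711028), np.float64(85.18805168851478))
[295 207  25  15 320] (array([559.9, -92.6]), array([60. , 32.3]), np.float32(86.90393)) (np.float64(9.078045990293473), np.float64(-85.52610506468483))
[260 209  25  16 308] (array([554. ,  -7.3]), array([58.2, 31.6]), np.float32(82.848434)) (np.float64(-5.89398817032266), np.float64(-1.3438398033338552))
t 33.45 cur -167.06 p [438.7 329.9 167.2] tilt [ 0.  0. -1.] q [ 1.   0.3 -0.4  0.  -0.9 -0.8] shift [-0.   0.  -0.6] turn z -0.06
```

View pics/t3.png

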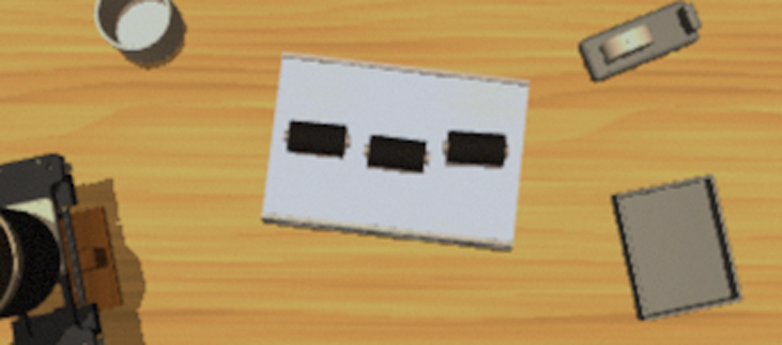

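All three rollers are on the plate. The oval right one is at crop (476,148), the block stands at (100,258), and the bystanders haven't moved. Going to the right roller.

```bash
python3 - <<'E'
from h import *
go([560,-93,120],-3.5); go([560,-93,68],-3.5)
E
```

```text
t 33.45 cur -167.06 p [438.7 329.9 167.2] tilt [ 0.004  0.004 -1.   ] q [ 1.    0.27 -0.44  0.   -0.86 -0.78] shift [ 8.786e+00 -4.710e-01  8.000e-03] turn z 16.44
t 33.45 cur -167.06 p [438.7 329.9 167.2] tilt [ 0.004  0.004 -1.   ] q [ 1.    0.27 -0.44  0.   -0.86 -0.78] shift [ 8.786 -0.471  1.048] turn z 16.44
```

step_arm:
  plan:
    - [[0.4,0,-0.1],[0,0,1]]
    - [[1.2,-0.05,-0.2],[0,0,2]]
    - [[2.2,-0.1,-0.2],[0,0,4]]
    - [[3.2,-0.15,-0.2],[0,0,6]]
    - [[4.2,-0.2,-0.2],[0,0,8]]
    - [[5.2,-0.25,-0.2],[0,0,10]]
    - [[6.2,-0.3,-0.2],[0,0,12]]
    - [[7.2,-0.4,-0.2],[0,0,14]]
    - [[8.1,-0.45,-0.2],[0,0,15.5]]
    - [[8.75,-0.48,-0.2],[0,0,16.5]]

```text
time: 34.45
ee_pos: [558.0, -95.8, 171.8]
eef_rot: [[-0.066, -0.998, -0.0], [-0.998, 0.066, -0.0], [0.0, 0.0, -1.0]]
wrist_force: [0.2, -0.0, -0.3]
grip_width: 0.999
grip_force: 0.0
```

step_arm:
  plan:
    - [[0,0,0],[0,0,0]]
    - [[0,0,0],[0,0,0]]
    - [[0,0,0.1],[0,0,0]]
    - [[0,0,0.2],[0,0,0]]
    - [[0,0,0.3],[0,0,0]]
    - [[0,0,0.4],[0,0,0]]
    - [[0,0,0.4],[0,0,0]]
    - [[0,0,0.4],[0,0,0]]
    - [[0,0,0.4],[0,0,0]]
    - [[0,0,0.4],[0,0,0]]

```text
time: 35.45
ee_pos: [558.4, -92.6, 152.1]
eef_rot: [[-0.063, -0.998, 0.0], [-0.998, 0.063, 0.0], [-0.0, -0.0, -1.0]]
wrist_force: [0.5, 0.4, -0.2]
grip_width: 1.001
grip_force: 0.0
```

```bash
python3 - <<'E'
from h import *
go([560,-93,68],-3.5)
E
```

```text
t 35.45 cur 176.38 p [558.4 -92.6 152.1] tilt [ 0.  0. -1.] q [ 0.18  0.31 -0.41  0.   -0.85 -0.24] shift [ 0.005 -0.033  0.746] turn z -0.12
```

step_arm:
  plan:
    - [[0,-0.03,0.1],[0,0,0]]
    - [[0,-0.03,0.25],[0,0,0]]
    - [[0,-0.03,0.4],[0,0,0]]
    - [[0,-0.03,0.52],[0,0,0]]
    - [[0,-0.03,0.62],[0,0,0]]
    - [[0,-0.03,0.7],[0,0,0]]
    - [[0,-0.03,0.74],[0,0,0]]
    - [[0,-0.03,0.74],[0,0,0]]
    - [[0,-0.03,0.74],[0,0,0]]
    - [[0,-0.03,0.74],[0,0,0]]

```text
time: 36.45
ee_pos: [559.9, -92.8, 115.1]
eef_rot: [[-0.063, -0.998, 0.0], [-0.998, 0.063, 0.0], [-0.0, -0.0, -1.0]]
wrist_force: [0.2, -0.4, 0.4]
grip_width: 1.004
grip_force: 0.0
```

step_arm:
  plan:
    - [[0,0,0],[0,0,0]]
    - [[0,0,0],[0,0,0]]
    - [[0,0,0],[0,0,0]]
    - [[0,0,0],[0,0,0]]
    - [[0,0,0],[0,0,0]]
    - [[0,0,0],[0,0,0]]
    - [[0,0,0],[0,0,0]]
    - [[0,0,0],[0,0,0]]
    - [[0,0,0],[0,0,0]]
    - [[0,0,0],[0,0,0]]
  gripper: 1
  newtons: 20

```text
time: 37.45
ee_pos: [559.6, -92.8, 114.8]
eef_rot: [[-0.063, -0.998, -0.0], [-0.998, 0.063, -0.0], [0.0, 0.0, -1.0]]
wrist_force: [0.7, -0.3, -0.1]
grip_width: 0.386
grip_force: 20.0
```

step_arm:
  plan:
    - [[0,0,-0.1],[0,0,0]]
    - [[0,0,-0.3],[0,0,0]]
    - [[0,0,-0.5],[0,0,0]]
    - [[0,0,-0.7],[0,0,0]]
    - [[0,0,-0.9],[0,0,0]]
    - [[0,0,-1.0],[0,0,0]]
    - [[0,0,-1.0],[0,0,0]]
    - [[0,0,-1.0],[0,0,0]]
    - [[0,0,-1.0],[0,0,0]]
    - [[0,0,-1.0],[0,0,0]]

```text
time: 38.45
ee_pos: [559.5, -92.8, 164.3]
eef_rot: [[-0.063, -0.998, -0.001], [-0.998, 0.063, -0.0], [0.0, 0.001, -1.0]]
wrist_force: [-0.5, 0.1, -1.1]
grip_width: 0.385
grip_force: 20.0
```

```bash
python3 - <<'E'
from h import *
go([456,-312.5,118],12); go([456,-312.5,30],12)
E
```

```text
t 38.45 cur 176.38 p [559.5 -92.8 164.3] tilt [-0.001 -0.    -1.   ] q [ 0.18  0.3  -0.39 -0.   -0.88 -0.24] shift [ 4.517  1.788 -0.009] turn z -15.62
t 38.45 cur 176.38 p [559.5 -92.8 164.3] tilt [-0.001 -0.    -1.   ] q [ 0.18  0.3  -0.39 -0.   -0.88 -0.24] shift [4.517 1.788 1.751] turn z -15.62
```

The oval is held across its 34 mm side. Carry it to the tray.

step_arm:
  plan:
    - [[0.3,0.1,-0.1],[0,0,-1]]
    - [[0.8,0.3,-0.2],[0,0,-3]]
    - [[1.4,0.55,-0.2],[0,0,-5]]
    - [[2.1,0.8,-0.2],[0,0,-7]]
    - [[2.8,1.1,-0.2],[0,0,-9.5]]
    - [[3.4,1.35,-0.2],[0,0,-12]]
    - [[3.9,1.55,0],[0,0,-13.5]]
    - [[4.3,1.7,0.3],[0,0,-15]]
    - [[4.5,1.78,0.6],[0,0,-15.6]]
    - [[4.52,1.79,0.8],[0,0,-15.6]]

```text
time: 39.45
ee_pos: [454.9, -313.6, 123.5]
eef_rot: [[0.206, -0.979, -0.002], [-0.979, -0.206, 0.001], [-0.001, 0.002, -1.0]]
wrist_force: [-0.3, 0.4, -1.9]
grip_width: 0.39
grip_force: 20.0
```

step_arm:
  plan:
    - [[0,0,0.15],[0,0,0]]
    - [[0,0,0.3],[0,0,0]]
    - [[0,0,0.45],[0,0,0]]
    - [[0,0,0.6],[0,0,0]]
    - [[0,0,0.7],[0,0,0]]
    - [[0,0,0.8],[0,0,0]]
    - [[0,0,0.87],[0,0,0]]
    - [[0,0,0.91],[0,0,0]]
    - [[0,0,0.93],[0,0,0]]
    - [[0,0,0.94],[0,0,0]]

```text
time: 40.45
ee_pos: [456.2, -312.7, 77.9]
eef_rot: [[0.208, -0.978, 0.0], [-0.978, -0.208, -0.0], [0.0, -0.0, -1.0]]
wrist_force: [-0.5, 0.2, -2.7]
grip_width: 0.389
grip_force: 20.0
```

```bash
python3 - <<'E'
from h import *
cv2.imwrite("pics/s4.png",cv2.resize(arm.camera("scene")[60:220,180:380,::-1],None,fx=3.5,fy=3.5,interpolation=cv2.INTER_CUBIC))
go([456,-312.5,28],12); print(arm.observe()["wrist_force"])
E
```

```text
t 40.5 cur -168.02 p [ 456.2 -312.7   77.9] tilt [ 0. -0. -1.] q [-0.25  0.39 -0.51  0.   -0.67  0.46] shift [-0.005  0.003  0.063] turn z -0.02
[ 0.3385013  -0.12950245 -1.9489607 ]
```

View pics/s4.png

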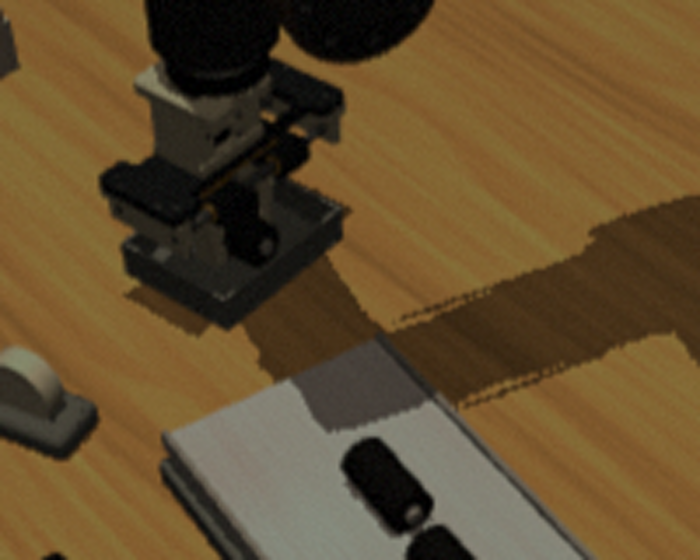

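The roller hangs inside the tray (crop (250,225)), clear of the walls. Lower a little and open partly.

step_arm:
  plan:
    - [[0,0,0.01],[0,0,0]]
    - [[0,0,0.02],[0,0,0]]
    - [[0,0,0.03],[0,0,0]]
    - [[0,0,0.04],[0,0,0]]
    - [[0,0,0.05],[0,0,0]]
    - [[0,0,0.05],[0,0,0]]
    - [[0,0,0.05],[0,0,0]]
    - [[0,0,0.05],[0,0,0]]
    - [[0,0,0.05],[0,0,0]]
    - [[0,0,0.05],[0,0,0]]

```text
time: 41.5
ee_pos: [456.1, -312.7, 75.4]
eef_rot: [[0.208, -0.978, 0.0], [-0.978, -0.208, -0.0], [0.0, -0.0, -1.0]]
wrist_force: [-0.4, -1.0, -1.0]
grip_width: 0.387
grip_force: 20.0
```

step_arm:
  plan:
    - [[0,0,0],[0,0,0]]
    - [[0,0,0],[0,0,0]]
    - [[0,0,0],[0,0,0]]
    - [[0,0,0],[0,0,0]]
    - [[0,0,0],[0,0,0]]
    - [[0,0,0],[0,0,0]]
    - [[0,0,0],[0,0,0]]
    - [[0,0,0],[0,0,0]]
    - [[0,0,0],[0,0,0]]
    - [[0,0,0],[0,0,0]]
  gripper: -0.25

```text
time: 42.5
ee_pos: [456.1, -312.6, 75.3]
eef_rot: [[0.208, -0.978, -0.0], [-0.978, -0.208, 0.0], [-0.0, 0.0, -1.0]]
wrist_force: [-0.5, -0.3, -0.5]
grip_width: 0.627
grip_force: 0.0
```

step_arm:
  plan:
    - [[0,0,-0.1],[0,0,0]]
    - [[0,0,-0.3],[0,0,0]]
    - [[0,0,-0.6],[0,0,0]]
    - [[0,0,-1.0],[0,0,0]]
    - [[0,0,-1.5],[0,0,0]]
    - [[0,0,-2.0],[0,0,0]]
    - [[0,0,-2.5],[0,0,0]]
    - [[0,0,-3.0],[0,0,0]]
    - [[-0.5,1.0,-3.2],[0,0,0]]
    - [[-0.5,1.5,-3.2],[0,0,0]]

```text
time: 43.5
ee_pos: [376.2, -303.0, 237.4]
eef_rot: [[0.208, -0.978, 0.003], [-0.978, -0.208, -0.0], [0.001, -0.002, -1.0]]
wrist_force: [0.2, 0.1, 0.1]
grip_width: 0.625
grip_force: 0.0
```

step_arm:
  plan:
    - [[0,0,0],[0,0,0]]
    - [[0,0,0],[0,0,0]]
    - [[0,0,0],[0,0,0]]
    - [[0,0,0],[0,0,0]]
    - [[0,0,0],[0,0,0]]
    - [[0,0,0],[0,0,0]]
    - [[0,0,0],[0,0,0]]
    - [[0,0,0],[0,0,0]]
    - [[0,0,0],[0,0,0]]
    - [[0,0,0],[0,0,0]]

```text
time: 44.5
ee_pos: [377.6, -303.8, 235.4]
eef_rot: [[0.208, -0.978, -0.0], [-0.978, -0.208, -0.0], [0.0, 0.0, -1.0]]
wrist_force: [-0.3, 0.6, 0.7]
grip_width: 0.624
grip_force: 0.0
```

```bash
python3 - <<'E'
from h import *
a=arm.camera("scene")
for _ in range(10): b=arm.camera("scene")
print(cv2.absdiff(a,b)[60:330,180:460].max())
cv2.imwrite("pics/s5.png",b[:,:,::-1])
E
```

```text
14
```

View pics/s5.png

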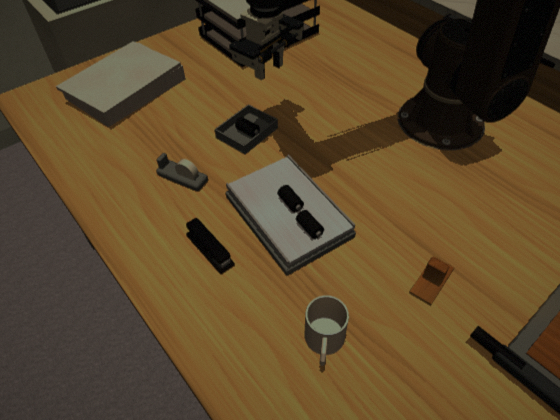

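The oval lies in the tray at (249,125), the two round rollers on the plate at (290,198) and (310,225), and the block stands upright at (433,280). The bystanders haven't moved. Two more seconds for any rocking to die out, then hand in.

step_arm:
  plan:
    - [[0,0,0],[0,0,0]]
    - [[0,0,0],[0,0,0]]
    - [[0,0,0],[0,0,0]]
    - [[0,0,0],[0,0,0]]
    - [[0,0,0],[0,0,0]]
    - [[0,0,0],[0,0,0]]
    - [[0,0,0],[0,0,0]]
    - [[0,0,0],[0,0,0]]
    - [[0,0,0],[0,0,0]]
    - [[0,0,0],[0,0,0]]

```text
time: 46.05
ee_pos: [377.6, -303.8, 235.3]
eef_rot: [[0.208, -0.978, -0.0], [-0.978, -0.208, 0.0], [-0.0, 0.0, -1.0]]
wrist_force: [0.1, 0.3, 0.1]
grip_width: 0.625
grip_force: 0.0
```

step_arm:
  plan:
    - [[0,0,0],[0,0,0]]
    - [[0,0,0],[0,0,0]]
    - [[0,0,0],[0,0,0]]
    - [[0,0,0],[0,0,0]]
    - [[0,0,0],[0,0,0]]
    - [[0,0,0],[0,0,0]]
    - [[0,0,0],[0,0,0]]
    - [[0,0,0],[0,0,0]]
    - [[0,0,0],[0,0,0]]
    - [[0,0,0],[0,0,0]]

```text
time: 47.05
ee_pos: [377.6, -303.8, 235.4]
eef_rot: [[0.208, -0.978, 0.0], [-0.978, -0.208, -0.0], [0.0, -0.0, -1.0]]
wrist_force: [-0.2, -0.4, -0.4]
grip_width: 0.627
grip_force: 0.0
```

```bash
python3 -c "
from workcell import arm
print(arm.job_done())"
```

```text
the job is handed in; nothing more can be done
None
```

I handed the job in at 47 s (no verdict came back): all three rollers were rolled past a quarter turn, left to right, and the right one, which rocked the block, is in the reject tray; the other two are on the plate and the block is upright on the desk, though the force on the oval roller briefly reached about 9.6 N, above the 3–6 N target.

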